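Mount, latch and proof-tug a kinematic stage top

TASK

Set the stage top gently on the spring-carried base of the pull stand so that its three ball feet sit in the cone, the groove and on the flat, then push the sliding latch fully home over its two ears. Then take the stage top by its grip and pull it straight up with about 15 N, so that the base rises about 8 mm and its pointer stands between the two long marks of the scale, hold it there about a second without pulling past the scale, ease it back down to rest and let go. Leave the vial, beaker and screwdriver alone.

Things in the scene. Friction and masses are not known exactly. Their poses are not given: they have to be found in the camera images.
- pull_stand: Fixed grey stand, foot plate 12 mm thick, x -102..+70, y -90..+82 mm in its own frame; origin on the worktop below the middle of the stage top's place, z up. Latch end at -x. Two columns with spring canisters, 70 mm high, at (46..69, +-66) mm. White scale plate, 82 mm high, at (12, -85) mm: long black marks at 5 and 11 mm rise of the base, a middle one at 8, a short one at rest.
- carriage (a joint): Rise (m) of the bright steel base plate on the stand: 0 at rest on its stop, at most 0.020; it only moves up and down. A 950 N/m spring, slack at 0, pulls it down; base, latch and stage top together weigh 7.4 N (+-0.8), so pulling the latched stage top up with about 15 N holds it at 0.008. At rest its top face is 26 mm above the worktop.
- latch (a joint): Travel (m) of the dark steel latch along the stand's +x: 0 open, 0.030 home at its stop; 6 N to slide, stays put. U frame: crossbar with thumb tab at the -x end, two side rails (inner faces at y +-64 mm), each with an inward lug (inner end y +-46, tops 52 mm above worktop, x -38..-22 mm at 0). From 0.024 on the lugs cover the ears with 2 mm of air: the latched stage top lifts 2 mm before the base.
- latch_tab (a point): Point on the black upright thumb tab of the latch, 4 mm below its top; the tab is 10 mm thick (stand's x), 24 mm wide (y), 44 mm high. With the base at rest it is 76 mm above the worktop; with the latch at 0 it lies at x = -88 mm, y = 0 of the stand. Axes as the stand's.
- stage_top: Loose bright steel plate, 0.4 kg (+-20%), on three slippery polished 16 mm ball feet; origin at the level of the ball undersides below its grip. Plate z 12..20 mm, x -47..+50 mm, 76 mm wide (y) at its -x end, 30 mm at +x. Two ears reach y = +-58 mm at x = -10..10, z 12..18 mm. A dark screw head above each ball. Seated: axes parallel to the stand's, origin 27.3 mm above the stand's (base at rest).
- stage_grip (a point): Middle of the upright black grip of the stage top, 54 mm above the stage top's origin. The grip is 16 mm thick (y), 34 mm long (x), and stands from 20 to 72 mm above the origin; its top 6 mm is a rim 22 x 40 mm. Axes as the stage top's.
- foot_cone (a point): Centre of the ball foot at (-32, +30, 8) mm of the stage top.
- foot_groove (a point): Centre of the ball foot at (-32, -30, 8) mm of the stage top.
- foot_flat (a point): Centre of the ball foot at (+34, 0, 8) mm of the stage top.
- seat_cone (a point): Where the centre of foot_cone lies when seated in the dark steel cone cup (45 degrees, draws the ball in from about 4 mm off) on the base: (-32, +30) mm of the stand, 35.3 mm above the worktop at rest. Axes as the stand's.
- seat_groove (a point): Where the centre of foot_groove lies when seated in the 90 degree groove, which runs along the stand's y, at (-32, -30) mm of the stand, same height.
- seat_flat (a point): Where the centre of foot_flat lies when standing on the flat dark steel disc, 22 mm in diameter, at (+34, 0) mm of the stand, same height.
- vial: Bystander: small upright bottle with white cap, 31 mm in diameter, 114 mm high; origin under its middle.
- beaker: Bystander: small beaker with dark contents, 60 x 64 x 81 mm; origin under its middle.
- screwdriver: Bystander: screwdriver with yellow handle lying on the worktop, 157 mm long, 28 mm high; origin under its middle.

How it is judged:
On the way, in this order (a step that is already met when the one before it is completed fails the run):
1. the stage top sits with its three balls in cone, groove and on the flat (each ball centre within 3 mm of its seated place) (distance between foot_cone and seat_cone below 0.003 m and distance between foot_groove and seat_groove below 0.003 m and distance between foot_flat and seat_flat below 0.003 m), for 0.2 s.
2. the latch is home (at least 24 of 30 mm) over the ears of the seated stage top (all of step 1 and value of joint latch above 0.024 m), for 0.2 s.
3. the fingers pull the stage top up so that the latched base stands 5 to 11 mm above its stop (about 12 to 18 N), for 0.7 s, the stage top still held by the latch (value of joint carriage between 0.005 and 0.011 m and contact force between the fingers and stage_top above 3 N and value of joint latch above 0.022 m and distance between foot_cone and seat_cone below 0.008 m and distance between foot_flat and seat_flat below 0.008 m), for 0.7 s.
At the end, for the whole second after the job is handed in: The base is back at rest (within 1.5 mm of its stop), the latch is home (at least 24 mm of 30 mm), each ball foot of the stage top is within 3 mm of its seated place, and the stage top is still (all of step 2 and value of joint carriage below 0.0015 m and linear speed of stage_top below 0.02 m/s); the robot touches nothing.
It fails at once if the base is pulled up past the scale (more than 14 mm) (value of joint carriage above 0.014 m).
It fails at once if the stage top is slammed or pressed on the stand with more than 80 N (contact force between stage_top and pull_stand above 80 N).
It fails at once if the vial, beaker or screwdriver is moved by more than 20 mm (distance of any of vial, beaker, screwdriver from where it was at the start of the episode above 0.02 m).
It also fails if it takes over 56 s, if anything falls off the work surface, if the arm or the gripper's body presses on something with over 40 N, if the wrist force passes 120 N, or if a joint passes its speed limit or range.

ROBOT

A 6-joint arm with a two-finger parallel gripper is mounted at the origin on the work surface; the furniture and walls round the work are solid. World frame = base frame: x ahead of the robot, y to its left, z up, the work surface at z = 0. Lengths are in m, angles in rad, forces in N, time in s.
With the tool pointing down it reaches from about 0.3 to 0.825 m from the base axis. Payload 5.4 kg.
Tool frame: the origin (TCP) lies at the very end of the fingers, on their centre line; the grasp point (between the pads) lies 19 mm behind it; z points along the fingers, x is the direction in which the jaws open and shut, and the axes are right-handed (so a half turn about z gives the same grasp; the last joint's range is limited). The gripper opens to 92 mm and grips with 3 to 60 N. Pads are 20 mm wide; open, the fingers measure 128 mm over their backs; the gripper's body (75 mm by 189 mm) begins 69 mm behind the grasp point.
Start: joints at [0.933, 0.158, 1.597, -0, 1.386, -0.21], TCP at [0.239, 0.523, 0.215] pointing down, gripper open.
Joint ranges: [-2.91, 2.91], [-0.94, 2.29], [0.18, 2.7], [-1.29, 4.43], [0.17, 2.64], [-3, 3]. Speed limits (rad/s): [2.57, 2.57, 3.14, 3.14, 3.14, 3.14].

INTERFACE

Orientations are given as a rotation vector (axis times angle).
In Python, from workcell import bot gives the robot as it stands. Calls block until the motion is done:
- bot.goto(position, orientation): joint-space move of the TCP to a pose.
- bot.line_to(position, rot=None, max_speed=0.15): straight line of the TCP; rot=None keeps the orientation; max_speed is the mean speed in m/s.
- bot.set_joints(angles): joint-space move.
- bot.set_gripper(opening, newtons=None): opening from 0.0 (shut) to 1.0 (fully open); newtons is the grip in N (None keeps the last); returns when the fingers have stopped.
- bot.hold(seconds).
- bot.inverse_kinematics(position, orientation): joint angles nearest the present ones, or None.
- bot.read_camera(name): name is "scene" or "top" or "wrist"; returns a dict with "pixels" (480x640x3 uint8, blue, green, red), "fx", "fy", "cx", "cy" (pixels), "k1" (the pictures are not rectified: a ray, as slopes to the right and down, at radius r is drawn at 1 + k1 r^2 times it, then the intrinsics apply), "R" (3x3) and "t" (3): a world point X has camera coordinates R X + t. Camera axes: x right, y down, z forward; pixel columns grow to the right and rows downward; lengths in m; the calibration is good to about 2 mm. A picture is of the moment at which its call begins. There is no depth.
A pose or a line that the arm cannot do raises bot.MotionError and nothing moves.
- bot.job_done(): hands the job in, once; it reports no verdict.
Readings, each from a call of its own:
- bot.current_clock(): time.
- bot.current_joints(): joint angles.
- bot.current_joint_vel(): joint speeds.
- bot.current_effort(): joint torques, N m.
- bot.current_ee_pos(): TCP position.
- bot.current_tool_rot(): TCP orientation.
- bot.current_contact_force(): force on the tool from outside, world axes, zero at the start.
- bot.current_ft_torque(): the same for the moment, N m.
- bot.current_opening(): opening from 0.0 (shut) to 1.0 (fully open).
Only numpy, scipy, OpenCV 4.12 (cv2) and the standard library are available. Lean on these libraries where they do the work, as an engineer would, in place of code of your own. Each camera call takes 0.05 s, during which the arm holds its last target. There are 200 camera calls.

## Working session

There is one attempt and no reset: what is moved stays moved. The work goes in short steps, each a Python script; the robot and the scene stay as the last script left them, time stands still between calls to the robot, and variables do not carry over. Pictures are saved under pics/ and viewed, about 8 in all and at most 12, crops included, and the job is handed in when it is done.

```bash
ls; mkdir -p pics
cat > h.py <<'E'
import numpy as np, cv2
from workcell import bot
from scipy.spatial.transform import Rotation as Rn
def ray(c,u,v):
    K=np.array([[c['fx'],0,c['cx']],[0,c['fy'],c['cy']],[0,0,1.]])
    p=cv2.undistortPoints(np.array([[[u,v]]],float),K,np.array([c['k1'],0,0,0.]))[0,0]
    R=np.array(c['R']);t=np.array(c['t'])
    d=R.T@np.array([p[0],p[1],1]); return -R.T@t,d/np.linalg.norm(d)
def onz(c,u,v,z):
    o,d=ray(c,u,v); return o+d*(z-o[2])/d[2]
def proj(c,X):
    K=np.array([[c['fx'],0,c['cx']],[0,c['fy'],c['cy']],[0,0,1.]])
    return cv2.projectPoints(np.atleast_2d(np.array(X,float)),cv2.Rodrigues(np.array(c['R']))[0],np.array(c['t'],float),K,np.array([c['k1'],0,0,0.]))[0][:,0]
def down(a): # jaw axis x at world yaw a, tool z down
    return (Rn.from_euler('z',a)*Rn.from_rotvec([np.pi,0,0])).as_rotvec()
E
python3 - <<'E'
from h import *
for n in ['top','scene']:
    c=bot.read_camera(n); cv2.imwrite(f'pics/{n}0.png',c['pixels'])
    print(n,c['fx'],c['k1'],-np.array(c['R']).T@c['t'],np.array(c['R'])[2])
print(bot.current_clock())
E
```

```text
pics
top 470.66442999332594 0.03790375347839296 [0.28363482 0.20717457 1.23899069] [ 2.38455054e-01 -5.21775541e-04 -9.71153394e-01]
scene 520.7934986627042 -0.043388696739185106 [-0.11201563 -0.1422102   0.82921039] [ 0.60671884  0.32645353 -0.72478986]
0.1
```

View pics/top0.png

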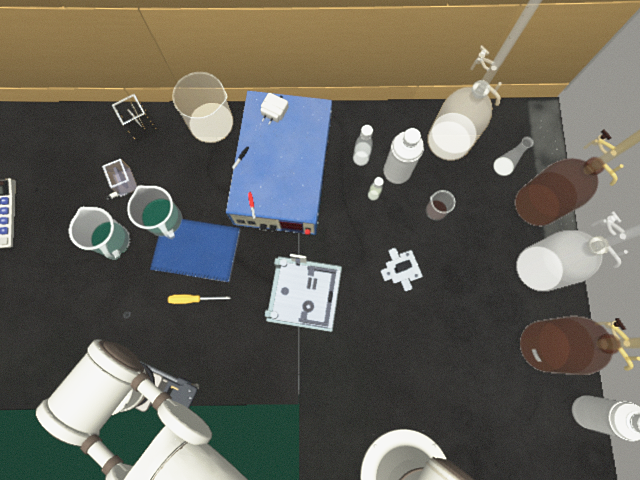

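View pics/scene0.png

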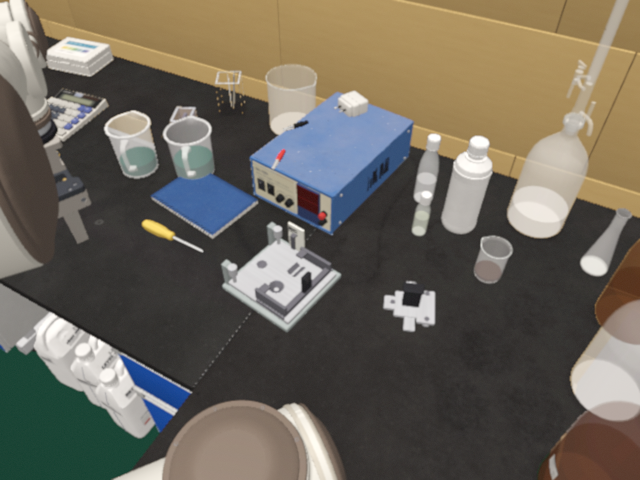

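The top view shows the stand at about (304,293) and the stage top at about (403,269). The vial is at about (375,188), the beaker at about (440,205) and the screwdriver at about (198,299). In the scene view the latch tab is at (306,282), on the near-right side. Next I'll look from closer with the wrist camera.

Run:
```python
from h import *
c=bot.read_camera('top')
ps=onz(c,403,269,.04); pt=onz(c,304,295,.026); print(ps,pt,onz(c,375,195,.0),onz(c,440,210,0))
w=bot.read_camera('wrist'); R=np.array(w['R']);o=-R.T@w['t']
T=Rn.from_rotvec(bot.current_tool_rot()).as_matrix(); print('cam in tool',T.T@(o-bot.current_ee_pos()),T.T@R[2], w['fx'])
out=[]
for n,p in(('stage',ps),('stand',pt)):
    bot.goto([p[0]-.04,p[1],.30],down(np.pi/2)); bot.hold(.3)
    w=bot.read_camera('wrist'); cv2.imwrite(f'pics/w_{n}.png',w['pixels']); np.save(f'pics/w_{n}.npy',w,allow_pickle=True)
    R=np.array(w['R']);print(n,-R.T@w['t'],R[2],proj(w,p))
print(bot.current_clock(),bot.current_joints(),bot.current_contact_force())
```

```text
[ 0.49416991 -0.01474786  0.04      ] [0.43106389 0.24097567 0.026     ] [0.70949894 0.04435078 0.        ] [ 0.66426502 -0.13188959  0.        ]
cam in tool [-0.00054351 -0.06844673 -0.16978799] [-0.00217001  0.24619461  0.96921799] 333.3914075334403
stage [ 0.38552637 -0.01520497  0.46988443] [ 0.24552137 -0.00143763 -0.96939011] [[322.48473993 243.96544665]]
stand [0.32281092 0.23969982 0.46990972] [ 0.24560915 -0.00210874 -0.96936665] [[323.28774267 241.14740985]]
4.025 [ 2.86788394e-01 -1.95747121e-01  1.77918551e+00 -5.81985628e-05
  1.55817020e+00 -1.28274429e+00] [0.9805636  0.57461417 0.3305213 ]
```

Run:
```python
import cv2,numpy as np
a=cv2.imread('pics/w_stage.png');b=cv2.imread('pics/w_stand.png')
f=lambda i,x0,x1,y0,y1:cv2.resize(i[y0:y1,x0:x1],None,fx=3,fy=3,interpolation=cv2.INTER_CUBIC)
A=f(a,220,420,150,340);B=f(b,190,450,140,335)
cv2.imwrite('pics/wA.png',A);cv2.imwrite('pics/wB.png',B)
```

```text
(no output)
```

View pics/wA.png

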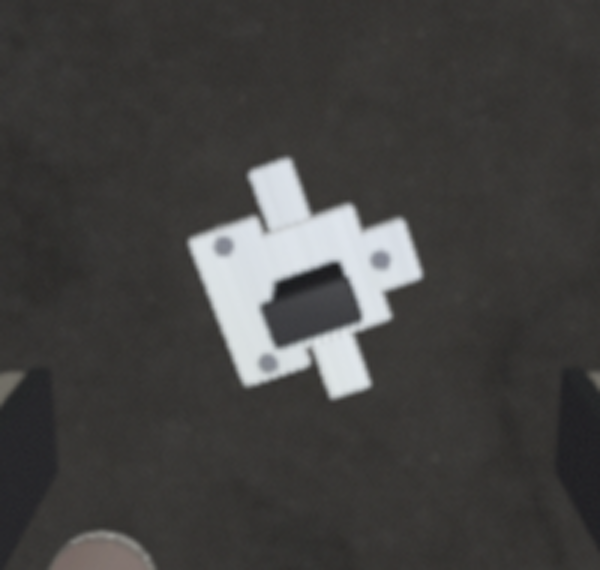

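View pics/wB.png

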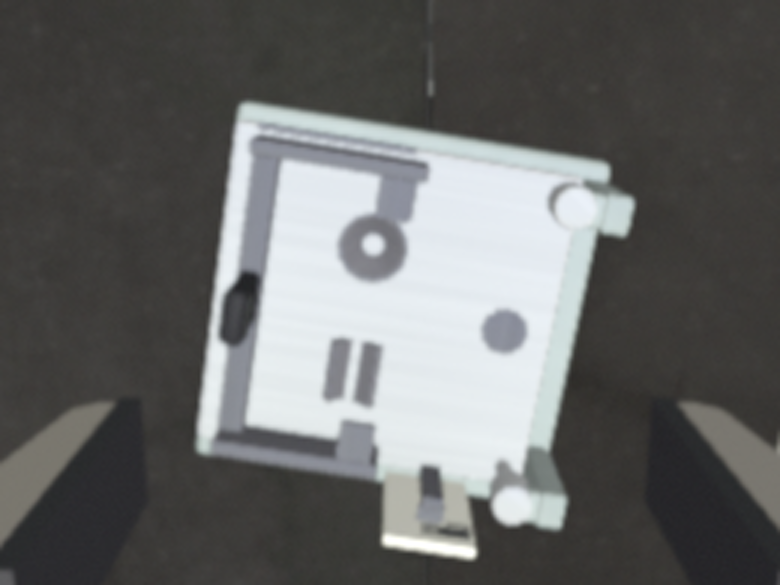

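In the wrist crops, the stage's screw heads are at crop pixels (223,246), (268,363) and (380,260). The stand's cone is at (373,245), its disc at (504,331), its groove at (353,372) and the tab top at about (245,285). The stand's +x points right in the image and slightly down. I'll refine these with masks and fit the poses.

```bash
cat > fit.py <<'E'
from h import *
def blob(img,u,v,r,lo,hi,sat=None):
    g=cv2.cvtColor(img,cv2.COLOR_BGR2GRAY); 
    m=((g>=lo)&(g<=hi)).astype(np.uint8)
    k=np.zeros_like(m); cv2.circle(k,(int(round(u)),int(round(v))),r,1,-1); m&=k
    n,l,s,cc=cv2.connectedComponentsWithStats(m)
    i=1+np.argmax(s[1:,4]); return cc[i],s[i,4]
def rigid(P,Q): # model P -> world Q, 2D
    P=np.array(P);Q=np.array(Q)[:,:2];p=P-P.mean(0);q=Q-Q.mean(0)
    a=np.arctan2((p[:,0]*q[:,1]-p[:,1]*q[:,0]).sum(),(p*q).sum())
    R=np.array([[np.cos(a),-np.sin(a)],[np.sin(a),np.cos(a)]])
    t=Q.mean(0)-R@P.mean(0); return t,a,(Q-(P@R.T+t))*1e3
E
python3 - <<'E'
from fit import *
w=np.load('pics/w_stage.npy',allow_pickle=True).item();im=w['pixels']
M=[[-.032,.03],[-.032,-.03],[.034,0]]
Q=[]
for u,v in((223,246),(268,363),(380,260)):
    c,a=blob(im,220+u/3,150+v/3,6,0,185); print('screw',c,a); Q.append(onz(w,*c,.0215))
t,a,e=rigid(M,Q); print('stage',t,np.degrees(a),e)
w=np.load('pics/w_stand.npy',allow_pickle=True).item();im=w['pixels']
Q=[]
for (u,v,r,z) in((373,245,13,.032),(353,372,14,.03),(504,331,10,.0273)):
    u0,v0=190+u/3,140+v/3
    if r==14:
        c1,a1=blob(im,190+337/3,140+369/3,6,0,185);c2,a2=blob(im,190+368/3,140+374/3,6,0,185)
        print(c1,a1,c2,a2);c=(c1+c2)/2
    elif r==13:
        g=cv2.cvtColor(im,cv2.COLOR_BGR2GRAY);k=np.zeros_like(g);cv2.circle(k,(int(u0),int(v0)),14,1,-1)
        m=((g<185)&(k>0)).astype(np.uint8);m=cv2.morphologyEx(m,cv2.MORPH_OPEN,np.ones((3,3),np.uint8))
        n,l,s,cc=cv2.connectedComponentsWithStats(m);i=1+np.argmax(s[1:,4])
        cs=max(cv2.findContours((l==i).astype(np.uint8),0,1)[0],key=len);(cx,cy),_,_=cv2.fitEllipse(cs);c=np.array([cx,cy])
    else: c,_=blob(im,u0,v0,r,0,185)
    print('seat',c); Q.append(onz(w,*c,z))
t,a,e=rigid(M,Q); print('stand',t,np.degrees(a),e)
def W(x,y,z): 
    R=np.array([[np.cos(a),-np.sin(a)],[np.sin(a),np.cos(a)]]);return [*(R@[x,y]+t),z]
chk={'footcorner':W(-.102,.082,.012),'fc2':W(-.102,-.09,.012),'tab':W(-.088,0,.08),'fc3':W(.07,.082,.012)}
for k,v in chk.items(): print(k,(proj(w,v)[0]-[190,140])*3)
E
```

```text
screw [294.16666667 231.5       ] 36
screw [308.94444444 270.75      ] 36
screw [346.32352941 236.41176471] 34
stage [ 0.49913634 -0.01368994] 109.10823081593539 [[-0.12439483  0.09197904]
 [ 0.01101826  0.18058188]
 [ 0.11337656 -0.27256092]]
seat [314.33877563 221.20558167]
[301.83116883 262.92207792] 77 [312.22077922 264.77922078] 77
seat [307.02597403 263.85064935]
seat [357.57055215 250.01226994]
stand [0.43771835 0.25506557] 80.07521548326065 [[-0.4295275   0.37566592]
 [ 0.57283099  0.04816051]
 [-0.14330349 -0.42382642]]
footcorner [238.66503825  98.40880084]
fc2 [192.6282824  451.01830306]
tab [220.21117716 315.16700413]
fc3 [612.30704064 163.58590777]
```

```bash
cat >> fit.py <<'E'
SG=np.array([.49914,-.01369]);SGa=np.radians(109.11)
ST=np.array([.43772,.25507]);STa=np.radians(80.08)
def S(x,y,z,t=ST,a=STa):
    return [t[0]+np.cos(a)*x-np.sin(a)*y,t[1]+np.sin(a)*x+np.cos(a)*y,z]
E
python3 - <<'E'
from fit import *
G=down(SGa-np.pi/2);P=down(STa-np.pi/2)
for a,b in((S(0,0,.12,SG,SGa),G),(S(0,0,.033,SG,SGa),G),(S(0,0,.15),P),(S(0,0,.06),P),(S(-.13,0,.06),P)): print(bot.inverse_kinematics(a,b))
bot.goto(S(0,0,.12,SG,SGa),G)
bot.line_to(S(0,0,.033,SG,SGa)); 
bot.set_gripper(0,25); print(bot.current_opening(),bot.current_contact_force(),bot.current_ft_torque())
bot.line_to(S(0,0,.13,SG,SGa)); print(bot.current_opening(),bot.current_contact_force(),bot.current_ft_torque())
bot.goto(S(0,0,.13),P); bot.hold(.2)
w=bot.read_camera('wrist');np.save('pics/w_held.npy',w,allow_pickle=True);cv2.imwrite('pics/held.png',w['pixels'])
print(bot.current_clock(),bot.current_ee_pos(),S(0,0,.13))
zo=.13-.033
for p in((-.032,.03),(-.032,-.03),(.034,0)): print(proj(w,S(*p,zo+.0215)))
E
```

```text
[-2.69912720e-01  5.83663948e-02  1.90130190e+00 -4.44089210e-16
  1.18192435e+00 -6.03445140e-01]
[-2.69912720e-01  1.93965244e-01  1.94951691e+00 -4.44089210e-16
  9.98110498e-01 -6.03445140e-01]
[0.28868426 0.04073524 1.8557559  0.         1.24510151 0.46182092]
[0.28868426 0.16519575 1.91867839 0.         1.05771852 0.46182092]
[ 0.01708401 -0.02006794  2.11605754  0.          1.04560305  0.19022067]
0.23614901808937777 [ 0.33077106 -0.146093    0.21330102] [-0.0361201   0.07365866 -0.01328107]
0.23666604028829566 [-0.00882801  1.23346382 -3.67911853] [-0.07114756  0.04520909  0.04161162]
9.1833 [0.43817578 0.25427575 0.12995211] [np.float64(0.43772), np.float64(0.25507), 0.13]
[[270.66672264 329.58895966]]
[[370.03700841 329.35853796]]
[[319.84093074 221.65727234]]
```

View pics/held.png

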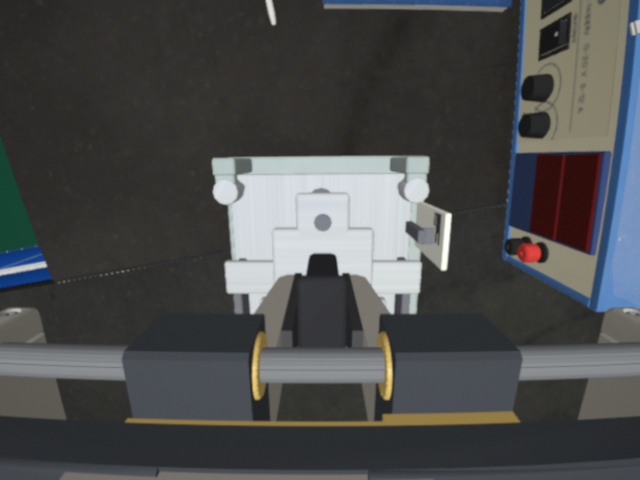

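The held stage is level. Its flat-side screw head is at (322,222) against a predicted (320,222), which points to a small camera bias. The opening of 0.236 (about 22 mm) suggests the pads are on the rim. I'll measure the offset, then lower with force feedback.

Run:
```python
from fit import *
w=np.load('pics/w_held.npy',allow_pickle=True).item()
c,a=blob(w['pixels'],322,222,12,0,185);print('flat screw',c,a,'pred',proj(w,S(.034,0,.1185)),'cx',w['cx'],w['cy'])
print(np.round([proj(w,S(.035,0,.1185))-proj(w,S(.034,0,.1185)),proj(w,S(.034,.001,.1185))-proj(w,S(.034,0,.1185))],2).tolist())
P=down(STa-np.pi/2)
bot.line_to(S(0,0,.07)); bot.hold(.3); f0=bot.current_contact_force();m0=bot.current_ft_torque();print(f0,m0,bot.current_ee_pos()-S(0,0,.07))
R=np.array([[np.cos(STa),np.sin(STa),0],[-np.sin(STa),np.cos(STa),0],[0,0,1]])
for z in np.arange(.067,.0585,-.001):
    bot.line_to(S(0,0,z),max_speed=.01); bot.hold(.1); f=bot.current_contact_force()-f0
    print(round(z,4),round(bot.current_ee_pos()[2],4),np.round(R@f,2),np.round(R@(bot.current_ft_torque()-m0),3))
    if f[2]>2.5: break
w=bot.read_camera('scene');cv2.imwrite('pics/s1.png',cv2.resize(w['pixels'][200:350,200:360],None,fx=5,fy=4.0)[:,:800]) 
print(bot.current_clock())
```

```text
flat screw [322.25910931 222.10526316] 247 pred [[319.84093074 221.65727234]] cx 321.6618575643594 244.13731607818946
[[[-0.01, -1.79]], [[-1.81, 0.01]]]
[-0.55608518  1.3072269  -3.46394618] [-0.08150356  0.0881634   0.00621487] [0.00067688 0.00023023 0.00093158]
0.067 0.067 [-1.22 -1.37  0.6 ] [-0.009 -0.033 -0.002]
0.066 0.066 [-0.63 -0.93 -0.54] [-0.06  -0.031 -0.009]
0.065 0.065 [-2.11 -0.83  0.11] [-0.049 -0.013 -0.005]
0.064 0.064 [-1.25 -0.94  0.58] [-0.    -0.073 -0.022]
0.063 0.063 [-0.56 -0.36  0.45] [ 0.026 -0.025  0.019]
0.062 0.062 [-0.64 -0.77 -0.55] [ 0.013 -0.017 -0.074]
0.061 0.061 [-1.86 -1.11 -0.07] [ 0.025 -0.061 -0.064]
0.06 0.0603 [-1.95 -0.34  1.89] [ 0.05  -0.005 -0.076]
0.059 0.0601 [-2.95  0.83  7.98] [ 0.394  0.177 -0.06 ]
13.4333
```

Contact came at tool z of about 0.0603, which is the nominal seated height, so the balls are in the cone and groove. I'll relieve the load, release and check the seating.

Run:
```python
from fit import *
bot.line_to(S(0,0,.0602),max_speed=.02); bot.hold(.1); print(bot.current_contact_force())
bot.set_gripper(.5); bot.line_to(S(0,0,.16),max_speed=.2); print(bot.current_contact_force())
# to view point, same relative pose as before
P=down(STa-np.pi/2)
bot.goto([.391,.241,.30],down(np.pi/2)); bot.hold(.2)
w=bot.read_camera('wrist');np.save('pics/w_seat.npy',w,allow_pickle=True)
cv2.imwrite('pics/seat.png',cv2.resize(w['pixels'][140:335,190:450],None,fx=3,fy=3,interpolation=cv2.INTER_CUBIC))
print(bot.current_clock())
for p in((-.032,.03),(-.032,-.03),(.034,0)):
    q=proj(w,S(*p,.0273+.0215))[0]; c,a=blob(w['pixels'],*q,7,0,185); x=onz(w,*c,.0273+.0215); print(q,c,a,np.round((x-S(*p,.0488))*1e3,2))
```

```text
[-0.34122959  0.42750341  0.53183489]
[1.3942232  0.14347522 0.20478028]
16.7583Traceback (most recent call last):
  File "<stdin>", line 11, in <module>
  File "fit.py", line 7, in blob
    i=1+np.argmax(s[1:,4]); return cc[i],s[i,4]
        ~~~~~~~~~^^^^^^^^^
    return _wrapfunc(a, 'argmax', axis=axis, out=out, **kwds)
    return bound(*args, **kwds)
ValueError: attempt to get argmax of an empty sequence
```

View pics/seat.png

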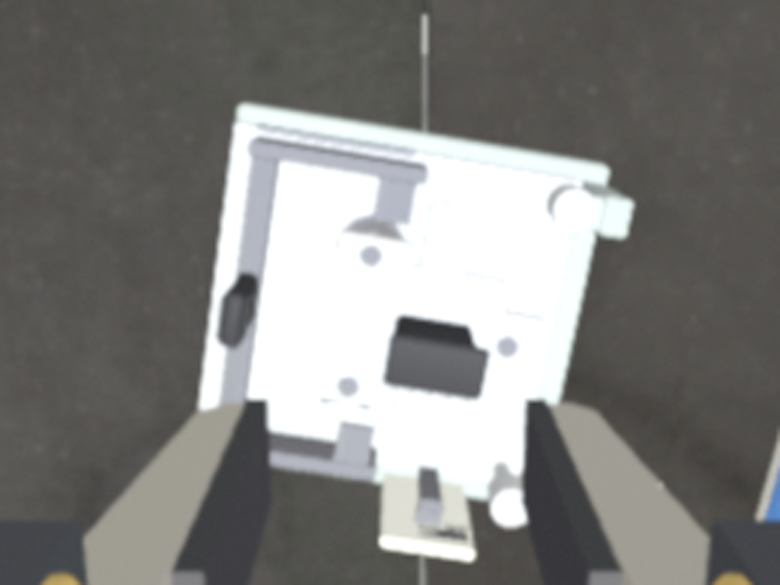

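The stage sits on the base with its screw heads at crop (370,255), (348,386) and (507,346). The tab is untouched at (235,315). Next come the fit and then the latch push.

Run:
```python
from fit import *
w=np.load('pics/w_seat.npy',allow_pickle=True).item()
Q=[]
for u,v in((370,255),(348,386),(507,346)):
    c,a=blob(w['pixels'],190+u/3,140+v/3,5,0,215);Q.append(onz(w,*c,.0488));print(c,a)
t,a,e=rigid([[-.032,.03],[-.032,-.03],[.034,0]],Q);print('seated stage',t,np.degrees(a),e.round(2).tolist(),'stand',ST)
P=down(STa-np.pi/2)
bot.set_gripper(0)
bot.goto(S(-.135,0,.16),P); bot.line_to(S(-.135,0,.064)); bot.hold(.2); f0=bot.current_contact_force()
d=np.array(S(1,0,0))-S(0,0,0); x=-.118
bot.line_to(S(x,0,.064),max_speed=.08)
while x<-.06:
    x+=.002; bot.line_to(S(x,0,.064),max_speed=.03); f=(bot.current_contact_force()-f0)@d
    print(round(x,3),round((bot.current_ee_pos()-S(0,0,0))@d,4),round(f,1),end='; ')
    if f<-14: break
bot.hold(.2);print(bot.current_contact_force()-f0,bot.current_clock())
```

```text
[313.32142857 224.67857143] 28
[305.5862069  268.27586207] 29
[358.5        255.21428571] 28
seated stage [0.43786081 0.25475496] 79.80365505279539 [[0.22, 0.25], [-0.07, 0.14], [-0.14, -0.39]] stand [0.43772 0.25507]
-0.116 -0.1161 -0.5; -0.114 -0.114 -1.5; -0.112 -0.1119 -0.7; -0.11 -0.1099 -1.1; -0.108 -0.1079 -0.3; -0.106 -0.1059 -0.9; -0.104 -0.1039 -1.0; -0.102 -0.1019 -1.1; -0.1 -0.0999 -0.7; -0.098 -0.0979 -0.7; -0.096 -0.0966 -6.3; -0.094 -0.0946 -6.5; -0.092 -0.0927 -5.9; -0.09 -0.0907 -6.5; -0.088 -0.0887 -6.4; -0.086 -0.0867 -7.1; -0.084 -0.0847 -6.8; -0.082 -0.0827 -6.3; -0.08 -0.0807 -6.4; -0.078 -0.0787 -6.5; -0.076 -0.0767 -6.4; -0.074 -0.0747 -5.6; -0.072 -0.0727 -6.0; -0.07 -0.0715 -9.8; -0.068 -0.0713 -17.5; [ -3.41195627 -17.41714531   5.10066651] 26.65
```

The seated pose agrees with the stand pose to about 0.3 mm. The latch slid at about 6 N and hit its stop (17 N). Now I'll grip and pull.

Run:
```python
from fit import *
P=down(STa-np.pi/2)
bot.line_to(S(-.12,0,.064),max_speed=.1); bot.line_to(S(-.12,0,.16),max_speed=.2)
bot.set_gripper(.5)
bot.goto(S(0,0,.16),P); bot.line_to(S(0,0,.0603),max_speed=.1); bot.hold(.15); f0=bot.current_contact_force()[2]
bot.set_gripper(0,45); z0=bot.current_ee_pos()[2]; print(z0,bot.current_opening(),bot.current_contact_force()[2]-f0)
z=.0603
while z<.0703:
    z+=.001; bot.line_to([*S(0,0,0)[:2],z],max_speed=.02); f=np.mean([bot.current_contact_force()[2] for _ in range(2)])-f0
    zz=bot.current_ee_pos()[2]; print(round((zz-z0)*1e3,2),round(f,1),end='; ')
    if f<-16 : break
bot.hold(.6); print('\nhold',(bot.current_ee_pos()[2]-z0)*1e3,bot.current_contact_force()[2]-f0,bot.current_opening(),bot.current_clock())
w=bot.read_camera('scene');cv2.imwrite('pics/pull.png',cv2.resize(w['pixels'][200:335,210:350],None,fx=4,fy=4,interpolation=cv2.INTER_CUBIC))
bot.hold(.3);print(bot.current_clock())
```

```text
0.060384651862379346 0.2293368318975429 1.0332509331926651
0.38 -4.1; 1.79 -2.6; 2.46 -6.6; 3.51 -7.9; 4.57 -8.4; 5.62 -9.4; 6.62 -10.6; 7.64 -12.2; 8.64 -12.1; 9.64 -12.8; 
hold 9.853525140181965 -14.367752139597291 0.2267008006028873 34.2
34.55
```

View pics/pull.png

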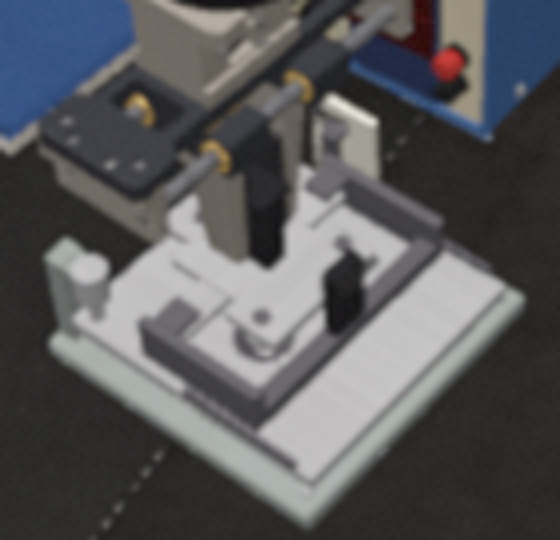

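The view shows the base lifted level with the stage latched. The tool has risen 9.85 mm, so the base is up about 7.9 mm at 14.4 N. I'll ease it down and release.

Run:
```python
from fit import *
xy=S(0,0,0)[:2]
bot.hold(.3)
bot.line_to([*xy,.0603],max_speed=.012); bot.hold(.2); print(bot.current_contact_force())
bot.set_gripper(.5); bot.line_to([*xy,.17],max_speed=.12)
bot.goto([.391,.241,.30],down(np.pi/2)); bot.hold(.3)
w=bot.read_camera('wrist');cv2.imwrite('pics/end.png',cv2.resize(w['pixels'][140:335,190:450],None,fx=3,fy=3,interpolation=cv2.INTER_CUBIC))
Q=[]
for u,v in((370,255),(348,386),(507,346)):
    c,a=blob(w['pixels'],190+u/3,140+v/3,5,0,215);Q.append(onz(w,*c,.0488));print(c,a)
t,a,e=rigid([[-.032,.03],[-.032,-.03],[.034,0]],Q);print('seated stage',t,np.degrees(a),e.round(2).tolist(),'stand',ST)
print(bot.current_clock(),bot.current_contact_force())
```

```text
[ 0.66148805  0.16786321 -2.62030861]
[313.15384615 224.61538462] 26
[305.5        268.21428571] 28
[358.5 255. ] 26
seated stage [0.43789532 0.25470757] 79.97128351676963 [[0.22, 0.23], [-0.06, 0.05], [-0.16, -0.28]] stand [0.43772 0.25507]
39.5333 [ 0.07495721  0.69139981 -1.52314876]
```

View pics/end.png

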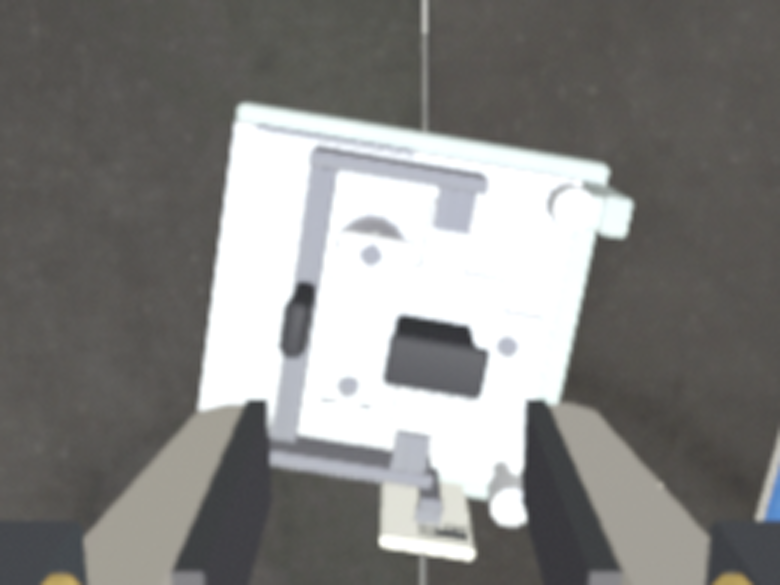

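```bash
python3 -c "
from workcell import bot
bot.job_done(); print(bot.current_clock())"
```

```text
the job is handed in; nothing more can be done
the job is handed in; nothing more can be done
```

I finished the whole sequence and handed it in at about 39.5 s of the 56 s allowed. No verdict is reported back, so what follows rests on my own checks.

- **Seating:** The stage top touched down at the nominal seated height with about 8 N. The camera fit then put it within about 0.4 mm and 0.3° of the stand pose.
- **Latch:** It slid at about 6 N and came up hard against its stop at 17 N. I measured about 26 mm of push rather than 30. The tab stood about 4–6 mm forward of its open position in the first close view, so I take the latch as fully home, but I did not measure its end position directly.
- **Pull:** The tool rose 9.85 mm at 14.4 N. Less the 2 mm of air, that is about 7.9 mm of base rise, held for over a second. I worked the rise out from tool height and force; I did not read the pointer on the scale.
- **End state:** After easing down and letting go, the stage refit within about 0.4 mm of the stand pose, the latch was still forward, and the gripper was well clear.

The gripper opening read about 22 mm rather than the grip's 16 mm, so the pads were probably holding the rim; nothing slipped. The vial, beaker and screwdriver were not approached, and I did not re-measure their positions.

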